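Free the ratchet and close the dumpling press

ROBOT

A 6-joint arm with a two-finger parallel gripper is mounted at the origin on the work surface. World frame = base frame: x ahead of the robot, y to its left, z up, the work surface at z = 0. Lengths are in m, angles in rad, forces in N, time in s.
With the tool pointing down it reaches from about 0.225 to 0.725 m from the base axis. Payload 3.1 kg.
Tool frame: the origin (TCP) lies between the finger pads; the fingertips stand r.finger_overhang ahead of it and the grasp point (between the pads) lies 11 mm behind it (r.finger_overhang is the distance from the TCP to the fingertips, in m); y points along the fingers, z is the direction in which the jaws open and shut, and the axes are right-handed (so a half turn about y gives the same grasp; the last joint's range is limited). The gripper opens to 85 mm and grips with 20 to 120 N. Pads are 22 mm wide; open, the fingers measure 114 mm over their backs; the gripper's body (76 mm by 85 mm) begins 54 mm behind the grasp point. The pads swing forward as they close: fully open they stand 13 mm farther back than shut.
Start: joints at [-1.373, 0.048, 0.099, 1.622, 0, 1.443], TCP at [0.168, -0.497, 0.239] pointing down, gripper open.
Joint ranges: [-2.91, 2.91], [-0.99, 1.94], [-1.21, 1.42], [-2.12, 2.29], [-1.49, 1.47], [-3.14, 3.14]. Speed limits (rad/s): [2.79, 2.79, 3.14, 3.14, 3.14, 3.14].

INTERFACE

Orientations are given as [roll, pitch, yaw] about the fixed x, y, z axes, in that order (R = Rz(yaw) Ry(pitch) Rx(roll)).
In Python, from bench import readout, imaging, job_done, r gives the robot as it stands.
- The arm moves only by the tool carry_out, never from a script. Its argument "plan" is one flat list of numbers, 7 for each row, row after row: the turn, a rotation vector about the tool's x, y, z in degrees, then the shift along the tool's x, y, z in m, then the finger opening in m, from 0 to 0.0854. In form: [ax, ay, az, tx, ty, tz, grip, ax, ay, az, tx, ty, tz, grip, ...]. A call has exactly 10 rows; each row shifts and turns the pose as measured when the row begins, along the tool's axes as they then stand; what a row does not reach is not made up. A row lasts 1/12 s, in which the tool goes at most 41.7 mm and 7.16 degrees, less where a joint would pass 70% of its speed; a pose out of reach is approached as far as the arm can. A call with a gripper value outside its range is refused whole. The fingers move at their own pace and stop on an object; "squeeze" is the grip in N (left out, the last holds). Time passes only in rows, so rows that do not move let the fingers close, or fill a call up. It gives the time, the measured TCP pose, the force and the opening at its end, in the units of the state.
- readout.state(): the state, without advancing time (a new reading comes with each control period).
- imaging.camera(name): name is "side" or "top" or "wrist"; returns the picture (384x512x3 uint8, blue, green, red); there is no depth.
- imaging.camera_info(name): a dict with "fovy" (degrees; the focal length in pixels is half the picture's height over the tangent of half this angle, whatever the lens; pixels are square), "cx", "cy" (the principal point, pixels), "T" (4x4, takes a point from camera to world coordinates); the wrist camera has in their place "hand_eye" (4x4, takes a point from camera to tool coordinates, whose origin is the TCP and whose axes are the tool frame's). Camera axes: x right, y up, looking along -z (the intrinsics and any distortion apply to the point x, -y, -z); pixel columns grow to the right and rows downward; lengths in m; the calibration is good to about 2 mm. A picture is of the moment at which its call begins: read the wrist's pose just before it. camera_info takes no time and is no camera call.
- job_done(): hands the job in, once; it reports no verdict.
Trained networks look in the newest picture that a camera, given by its name, has taken for a name from the list of things; names that differ only in an ending like _2 or _b are one class to them, and where a whole thing is asked for, a point or a joint stands for the part that bears it (a point fixed in the world has none). Each returns a list of dicts, best first, with "score" (0 to 1); they miss things now and then, are a little off and sometimes report something else, mostly with a low value. They report only what shows in the picture. A call takes as long as a camera call.
- imaging.cut_out(camera, target): "region" (384x512 bool, what is visible of it) and "rect" ([left, top, right, bottom] in pixels, round what is visible of it).
The state is a dict: "time": time; "qpos": joint angles; "qvel": joint speeds; "effort": joint torques, N m; "position": TCP position; "tcp_rot": TCP orientation; "ft_force": force on the tool from outside, world axes, zero at the start; "ft_torque": the same for the moment, N m; "opening": opening from 0.0 (shut) to 1.0 (fully open).
Only numpy, scipy, OpenCV 4.12 (cv2) and the standard library are available. Lean on these libraries where they do the work, as an engineer would, in place of code of your own. Each camera call takes 0.05 s, during which the arm holds its last target.

TASK

The dumpling press on the bamboo board stands open, its long arm propped up by a toothed ratchet. Press the flat tab of the ratchet pawl down as far as it goes, so that the pawl comes clear of the teeth and stays clear, then push the arm all the way down past the teeth until the press is fully closed, and leave it so. Do it with the fingertips alone: do not raise the arm or lift anything, do not force anything, and leave everything else standing where it is.

Things in the scene. Friction and masses are not known exactly. Their poses are not given: they have to be found in the camera images.
- board: the square bamboo board, 360 x 360 x 20 mm, fixed to the table; carries the press; origin under its centre
- press: fixed base of the press on the board: steel plate 270 x 120 x 12 mm, round platen, two hinge cheeks. Origin on the board's top, 20 mm above the table. Its x axis runs level along the press, from the pawl's tab (-x end) to the arm's handle (+x end), roughly to the robot's left; z up. Toothed wheel (120 mm across, top 145 mm above origin) and pawl are on its -y side, away from the robot
- hinge (a point): middle of the arm's hinge, 30 mm from the press origin along its -x and 85 mm up; the hinge axis is level, along the press's y. The arm is a flat-topped bar 26 mm wide, 20 mm thick, reaching 225 mm from the hinge axis, centre line through the axis; its last 70 mm is a dark wooden handle. A 104 mm disc hangs under it
- lever (a joint): angle of the arm: 0 is fully closed (arm level, at its stop), growing as it is raised; 0.82 to 0.88 at the start. Stiff hinge: it stays where it is left, and the handle needs some 2 to 8 N to go down once the pawl is free. With the pawl in, it sinks at most 0.08 rad or so, then a tooth stops it hard. Three teeth, 0.27 rad apart, must pass
- handle (a point): point on the middle of the arm's top face, on the wooden handle, 190 mm from the hinge axis along the arm and 10 mm above its centre line; moves with the arm. Arm closed: 95 mm above the press origin
- pawl (a joint): angle of the pawl: 0 is fully in the teeth, growing as its tab is pressed down; about 0.18 is just clear of the teeth, 0.35 is the stop (fully free). Friction keeps it where it is left. Pressing takes about 3 to 6 N at the tab
- tab (a point): middle of the top face of the pawl's flat steel tab: 36 mm along the press's x, 34 mm across, 6 mm thick; level and 80 mm above the press origin when the pawl is in, open space above. Pressed home it is 28 mm lower, 7 mm farther along the press's -x, and slopes down outward by 0.35 rad. The pawl's axis is along the press's y, 75 mm toward +x and 35 mm below
- egg_timer: white plastic egg timer with a grey dial, 68 mm across, 58 mm tall, standing on the board on the press's robot side; origin under its centre; loose, to be left alone
- dish: small white ceramic dish, 70 mm across, 28 mm tall, standing on the board on the far side of the press; origin under its centre; loose, to be left alone
- sheet_pan: aluminium sheet pan, 260 x 280 x 20 mm, on the table left of the board; origin under its centre; loose, to be left alone
- rolling_pin: stubby wooden rolling pin, 190 mm long, 46 mm thick, lying in the sheet pan; origin at its middle; loose, to be left alone
- red_bowl: red ceramic bowl, 150 mm across, 65 mm tall, on the table right of the board; origin under its centre; loose, to be left alone
- tongs: steel tongs, 245 mm long, 18 mm high, on the table right of the board; origin under the middle; loose, to be left alone
- jar: closed glass jar, 76 mm across, 100 mm tall, on the table at the right of the board toward the far side; origin under its centre; loose, to be left alone

How it is judged:
By the outcome, as a careful person would: the job done as asked, in the order asked, and still so for the second after the job is handed in, with the robot touching nothing.
It also fails if it takes over 42 s, if anything falls off the work surface, if the arm or the gripper's body presses on something with over 40 N, if the wrist force passes 120 N, or if a joint passes its speed limit or range.

## Working session

There is one attempt and no reset: what is moved stays moved. The work goes in short steps, Python scripts to look and compute and a tool call to move; the robot and the scene stay as the last step left them, time stands still between calls to the robot, and variables do not carry over. Pictures are saved under pics/ and viewed, and the job is handed in when it is done.

Besides the shell and the picture viewer there is one more tool, called after "Call:" as name(argument=value, ...) on one line, values as JSON. carry_out: Moves the arm, as the interface text tells. Its arguments: {"type":"object","properties":{"plan":{"type":"array","items":{"type":"number"}},"squeeze":{"type":"number"}},"required":["plan"]}

```bash
ls; mkdir -p pics; python3 - <<'E'
from bench import readout, imaging, r
import cv2
s=readout.state()
print(s); print(r.finger_overhang)
for n in("side","top","wrist"):
    cv2.imwrite(f"pics/{n}0.png",imaging.camera(n)); print(n,imaging.camera_info(n))
E
```

```text
pics
{'time': 0.0, 'qpos': array([-1.37281223e+00,  4.87770726e-02,  9.76013922e-02,  1.62199719e+00,
        3.58549972e-06,  1.44299065e+00]), 'qvel': array([-0.00064838,  0.00074759, -0.00173946, -0.00018646,  0.00032435,
        0.00059025]), 'effort': array([ 4.96788580e-04, -3.38785422e+01,  3.20014286e+01,  2.03888188e-02,
       -2.92323477e-05, -2.25960690e-06]), 'position': array([ 0.16789968, -0.49680757,  0.23810523]), 'tcp_rot': array([-1.57315303e+00,  3.06465816e-04, -2.81580325e+00]), 'ft_force': array([ 0.74881056, -0.14672946,  0.00947205]), 'ft_torque': array([-0.02841312,  0.02212773, -0.09166079]), 'opening': 1.0009419157710313}
0.008
side {'fovy': 52.62677592975812, 'cx': 260.08539911725154, 'cy': 189.95095812754198, 'T': array([[-0.93868873,  0.27402775, -0.20921823,  0.25943938],
       [-0.34442872, -0.71853289,  0.60421796,  0.8121609 ],
       [ 0.0152423 ,  0.63923335,  0.76886175,  1.08689663],
       [ 0.        ,  0.        ,  0.        ,  1.        ]])}
top {'fovy': 49.2100570753311, 'cx': 261.1538838967883, 'cy': 190.70384790274787, 'T': array([[ 0.02360481,  0.99902765, -0.03723669,  0.46073305],
       [-0.99957847,  0.02421482,  0.01601669,  0.03237112],
       [ 0.01690279,  0.03684292,  0.99917811,  1.53622402],
       [ 0.        ,  0.        ,  0.        ,  1.        ]])}
wrist {'fovy': 70.02751367642854, 'cx': 253.81258815173848, 'cy': 189.5963383607962, 'hand_eye': array([[-4.37479947e-04, -9.51311812e-01, -3.08229858e-01,
        -7.94163197e-02],
       [ 1.71317077e-04,  3.08229812e-01, -9.51311912e-01,
        -1.33945105e-01],
       [ 9.99999890e-01, -4.68984923e-04,  2.81315966e-05,
        -5.17528926e-05],
       [ 0.00000000e+00,  0.00000000e+00,  0.00000000e+00,
         1.00000000e+00]])}
```

View pics/side0.png

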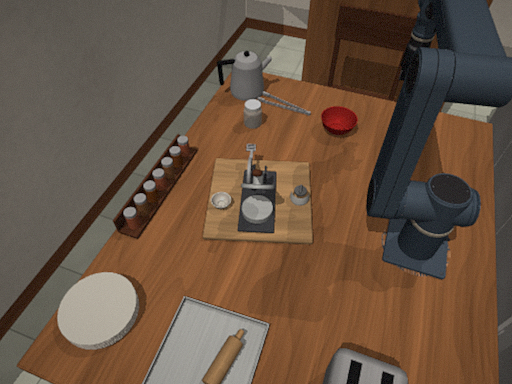

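View pics/top0.png

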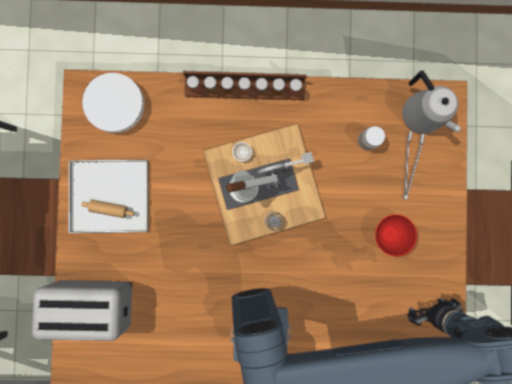

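View pics/wrist0.png

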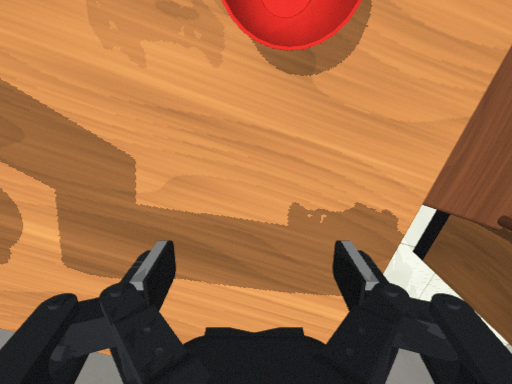

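```bash
cat > h.py <<'E'
import numpy as np,cv2
from bench import readout, imaging, r
from scipy.spatial.transform import Rotation as Ro
def cam(n):
    i=imaging.camera_info(n); f=192/np.tan(np.radians(i['fovy'])/2)
    return i,f
def tcpT(s=None):
    s=s or readout.state(); T=np.eye(4); T[:3,:3]=Ro.from_euler('xyz',s['tcp_rot']).as_matrix(); T[:3,3]=s['position']; return T
def camT(n,T=None):
    i,f=cam(n)
    return (i['T'] if n!='wrist' else (tcpT() if T is None else T)@i['hand_eye']),f,i['cx'],i['cy']
def proj(n,P,T=None):
    C,f,cx,cy=camT(n,T); P=np.atleast_2d(P); q=(P-C[:3,3])@C[:3,:3]
    return np.c_[cx+f*q[:,0]/-q[:,2], cy-f*q[:,1]/-q[:,2]]
def unproj(n,uv,z,T=None):
    C,f,cx,cy=camT(n,T); uv=np.atleast_2d(uv).astype(float)
    d=np.c_[(uv[:,0]-cx)/f,-(uv[:,1]-cy)/f,-np.ones(len(uv))]@C[:3,:3].T
    return C[:3,3]+d*((z-C[2,3])/d[:,2])[:,None]
E
python3 - <<'E'
from h import *
for n in("top","side"):
    im=imaging.camera(n)
    for t in("board","press","lever","pawl","tab","handle","egg_timer","dish"):
        o=imaging.cut_out(n,t)
        for d in o[:1]:
            m=d['region'].astype(np.uint8); ys,xs=np.nonzero(m)
            rc=cv2.minAreaRect(np.c_[xs,ys].astype(np.float32)) if len(xs) else None
            print(n,t,round(d['score'],2),d['rect'],m.sum(),rc)
            cv2.imwrite(f'pics/m_{n}_{t}.png',m*255)
    c=im[110:260,190:340] if n=="top" else im[130:250,195:325]
    cv2.imwrite(f'pics/z{n}.png',cv2.resize(c,None,fx=4,fy=4,interpolation=cv2.INTER_CUBIC))
E
```

```text
top board 0.6 [204.2, 123.6, 325.2, 244.7] 6702 ((264.21697998046875, 184.00942993164062), (99.31167602539062, 99.31167602539062), 74.05460357666016)
top press 0.8 [219.3, 152.0, 316.8, 213.4] 2693 ((269.057861328125, 180.06378173828125), (35.051883697509766, 97.91417694091797), 74.35775756835938)
top lever 0.69 [226.0, 163.0, 288.5, 200.2] 890 ((255.99945068359375, 175.10458374023438), (31.26382827758789, 62.396976470947266), 51.63251495361328)
top pawl 0.53 [286.1, 154.7, 315.6, 164.5] 158 ((299.9808044433594, 158.90383911132812), (10.001923561096191, 26.279563903808594), 78.69007110595703)
top tab 0.7 [290.4, 150.9, 315.6, 163.5] 159 ((300.5000305175781, 159.00001525878906), (10.429031372070312, 25.223705291748047), 75.96376037597656)
top handle 0.64 [227.2, 163.6, 288.6, 201.6] 919 ((256.4423828125, 175.77508544921875), (30.5465087890625, 64.0196304321289), 52.4314079284668)
top egg_timer 0.72 [266.0, 211.0, 286.0, 227.1] 203 ((274.0, 220.0), (16.0, 18.0), 90.0)
top dish 0.68 [231.3, 144.4, 250.9, 160.3] 267 ((242.0, 150.5), (17.0, 18.0), 90.0)
side board 0.69 [200.8, 156.2, 312.
[... 164 characters left out ...]
1 ((258.5787353515625, 187.504150390625), (37.053977966308594, 88.29884338378906), 3.012787342071533)
side lever 0.9 [241.0, 157.0, 274.5, 188.1] 417 ((252.8927001953125, 178.92994689941406), (37.95911407470703, 24.288429260253906), 51.581947326660156)
side tab 0.56 [244.2, 145.3, 257.1, 156.2] 88 ((251.0, 149.0), (12.0, 8.0), 90.0)
side handle 0.81 [240.8, 158.9, 272.7, 189.8] 435 ((252.84002685546875, 178.1199951171875), (38.80000305175781, 24.0), 53.13010025024414)
side egg_timer 0.62 [293.3, 185.5, 311.0, 205.9] 202 ((299.0, 195.00003051757812), (18.341211318969727, 15.811388969421387), 71.56504821777344)
side dish 0.8 [210.1, 190.5, 233.6, 209.2] 256 ((220.5, 199.0), (16.0, 19.0), 90.0)
```

View pics/ztop.png

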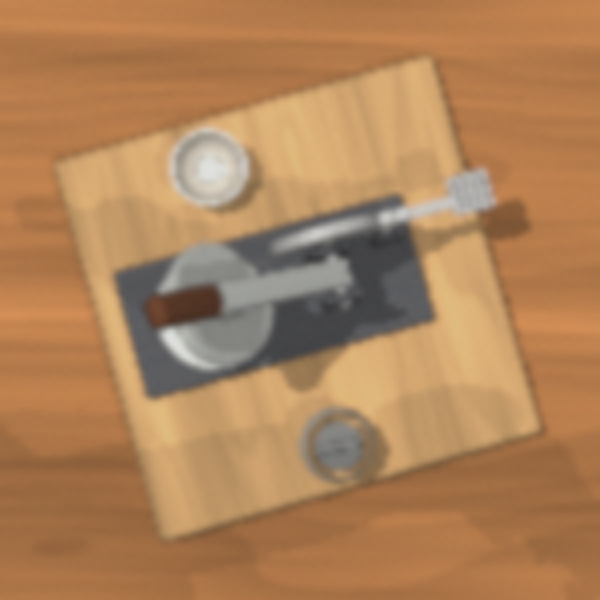

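View pics/zside.png

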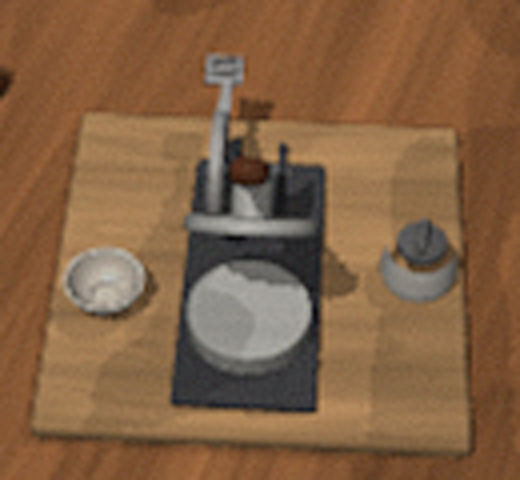

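```bash
python3 - <<'E'
from h import *
z=lambda p:np.array(p)/4+[190,110]-0.375
C=unproj('top',z([(117,270),(402,196),(435,320),(150,397)]),0.032)
print(C.round(4),[np.linalg.norm(C[i]-C[(i+1)%4]) for i in range(4)])
print('centre',C.mean(0)); d=C[0]-C[1]+C[3]-C[2]; a=np.arctan2(d[1],d[0]);print('ax',a)
B=unproj('top',z([(57,160),(434,58),(542,432),(167,540)]),0.02);print('board',B.mean(0))
d=B[0]-B[1]+B[3]-B[2]; print(np.arctan2(d[1],d[0]))
tt=unproj('top',z([(470,190)]),0.10)[0];sd=unproj('side',np.array([[224,68]])/4+[195-.375,130-.375],0.10)[0]
print('tab',tt,sd)
R=np.array([[np.cos(a),-np.sin(a)],[np.sin(a),np.cos(a)]])
for t in(tt,sd,B.mean(0)):print('press frame',(t-C.mean(0))[:2]@R)
# plate in side
S=unproj('side',np.array([(172,404),(315,409),(326,168)])/4+[195-.375,130-.375],0.032);print(S,(S[0]+S[2])/2)
# handle end
hh=unproj('top',z([(156,310)]),.25);print(hh,(hh[0]-C.mean(0))[:2]@R)
E
```

```text
[[ 0.5619  0.1611  0.032 ]
 [ 0.635  -0.0934  0.032 ]
 [ 0.5239 -0.1255  0.032 ]
 [ 0.4488  0.1285  0.032 ]] [np.float64(0.26485856665449464), np.float64(0.11563093335883462), np.float64(0.26490728884040954), np.float64(0.11770907182341533)]
centre [0.54238962 0.01767976 0.032     ]
ax 1.854539641392403
board [ 0.5426026 -0.004255   0.02     ]
1.8677521197812843
tab [ 0.63381871 -0.14626243  0.1       ] [ 0.63087969 -0.14377811  0.1       ]
press frame [-0.18298252 -0.04187741]
press frame [-0.17977476 -0.0397514 ]
press frame [-0.02111731  0.0059362 ]
[[ 0.55548452  0.17040761  0.032     ]
 [ 0.4452545   0.13387009  0.032     ]
 [ 0.52153195 -0.12025016  0.032     ]] [0.53850823 0.02507873 0.032     ]
[[0.5172308  0.11177178 0.25      ]] [ 0.09737292 -0.00218835]
```

```bash
cat >> h.py <<'E'
def rows(T0,Ps,yaws,g=0.0):
    """rows through world positions Ps and world-yaw increments (tool down)"""
    T=T0.copy(); out=[]
    for P,dy in zip(Ps,yaws):
        t=T[:3,:3].T@(np.array(P)-T[:3,3])
        out.append([0,round(-dy,2),0,*[round(v,4) for v in t],g])
        T[:3,3]=P; T[:3,:3]=Ro.from_rotvec([0,0,np.radians(dy)]).as_matrix()@T[:3,:3]
    return out
E
python3 - <<'E'
from h import *
T=tcpT(); p0=T[:3,3]; p1=np.array([.632,-.145,.215])
n=26; Ps=[p0+(p1-p0)*min(1,(i+1)/24) for i in range(n)]
R=rows(T,Ps,[6.84]*n)
for i in range(0,n,10): print(sum(R[i:i+10],[]))
E
```

```text
[0, -6.84, 0, np.float64(-0.023), np.float64(0.001), np.float64(-0.0077), 0.0, 0, -6.84, 0, np.float64(-0.0238), np.float64(0.001), np.float64(-0.0049), 0.0, 0, -6.84, 0, np.float64(-0.0242), np.float64(0.001), np.float64(-0.0021), 0.0, 0, -6.84, 0, np.float64(-0.0243), np.float64(0.001), np.float64(0.0008), 0.0, 0, -6.84, 0, np.float64(-0.024), np.float64(0.001), np.float64(0.0037), 0.0, 0, -6.84, 0, np.float64(-0.0234), np.float64(0.001), np.float64(0.0065), 0.0, 0, -6.84, 0, np.float64(-0.0224), np.float64(0.001), np.float64(0.0093), 0.0, 0, -6.84, 0, np.float64(-0.0212), np.float64(0.001), np.float64(0.0119), 0.0, 0, -6.84, 0, np.float64(-0.0196), np.float64(0.001), np.float64(0.0143), 0.0, 0, -6.84, 0, np.float64(-0.0178), np.float64(0.001), np.float64(0.0166), 0.0]
[0, -6.84, 0, np.float64(-0.0157), np.float64(0.001), np.float64(0.0186), 0.0, 0, -6.84, 0, np.float64(-0.0133), np.float64(0.001), np.float64(0.0203), 0.0, 0, -6.84, 0, np.float64(-0.0108), np.float64(0.001), np.float64(0.0217), 0.0, 0, -6.84, 0, np.float64(-0.0082), np.float64(0.001), np.float64(0.0229), 0.0, 0, -6
[... 203 characters left out ...]
np.float64(0.0243), 0.0, 0, -6.84, 0, np.float64(0.0033), np.float64(0.001), np.float64(0.0241), 0.0, 0, -6.84, 0, np.float64(0.0061), np.float64(0.001), np.float64(0.0235), 0.0, 0, -6.84, 0, np.float64(0.0089), np.float64(0.001), np.float64(0.0226), 0.0]
[0, -6.84, 0, np.float64(0.0115), np.float64(0.001), np.float64(0.0214), 0.0, 0, -6.84, 0, np.float64(0.014), np.float64(0.001), np.float64(0.0199), 0.0, 0, -6.84, 0, np.float64(0.0162), np.float64(0.001), np.float64(0.0181), 0.0, 0, -6.84, 0, np.float64(0.0183), np.float64(0.001), np.float64(0.016), 0.0, 0, -6.84, 0, np.float64(0.0), np.float64(0.0), np.float64(0.0), 0.0, 0, -6.84, 0, np.float64(0.0), np.float64(0.0), np.float64(0.0), 0.0]
```

Call:
carry_out(plan=[0,-6.84,0,-0.023,0,-0.008,0,0,-6.84,0,-0.024,0,-0.005,0,0,-6.84,0,-0.024,0,-0.002,0,0,-6.84,0,-0.024,0,0.001,0,0,-6.84,0,-0.024,0,0.004,0,0,-6.84,0,-0.023,0,0.0065,0,0,-6.84,0,-0.022,0,0.009,0,0,-6.84,0,-0.021,0,0.012,0,0,-6.84,0,-0.0195,0,0.0145,0,0,-6.84,0,-0.018,0,0.0165,0])

```text
time: 1.88
position: [0.3618, -0.3451, 0.2384]
tcp_rot: [-1.572, -0.003, -1.578]
ft_force: [1.0, 0.1, -0.1]
opening: -0.004
```

Call:
carry_out(plan=[0,-6.84,0,-0.0157,0,0.0186,0,0,-6.84,0,-0.0133,0,0.0203,0,0,-6.84,0,-0.0108,0,0.0217,0,0,-6.84,0,-0.008,0,0.023,0,0,-6.84,0,-0.0055,0,0.0235,0,0,-6.84,0,-0.0025,0,0.024,0,0,-6.84,0,0.0005,0,0.024,0,0,-6.84,0,0.003,0,0.024,0,0,-6.84,0,0.006,0,0.0235,0,0,-6.84,0,0.009,0,0.0225,0])

```text
time: 2.72
position: [0.5528, -0.1762, 0.2383]
tcp_rot: [-1.575, -0.002, -0.327]
ft_force: [-0.1, 0.2, 0.3]
opening: -0.002
```

```bash
python3 - <<'E'
from h import *
T=tcpT(); p0=T[:3,3]; p1=np.array([.632,-.145,.21])
n=6; Ps=[p0+(p1-p0)*min(1,(i+1)/6) for i in range(n)]
R=rows(T,Ps,[5.87]*n)
for q in R: print([float(v) for v in q])
E
```

```text
[0.0, -5.87, 0.0, 0.0108, 0.0047, 0.0092, 0.0]
[0.0, -5.87, 0.0, 0.0117, 0.0047, 0.008, 0.0]
[0.0, -5.87, 0.0, 0.0125, 0.0047, 0.0068, 0.0]
[0.0, -5.87, 0.0, 0.0131, 0.0047, 0.0055, 0.0]
[0.0, -5.87, 0.0, 0.0136, 0.0047, 0.0041, 0.0]
[0.0, -5.87, 0.0, 0.0139, 0.0047, 0.0027, 0.0]
```

Call:
carry_out(plan=[0,-5.9,0,0.011,0.0047,0.009,0,0,-5.9,0,0.0117,0.0047,0.008,0,0,-5.9,0,0.0125,0.0047,0.0068,0,0,-5.9,0,0.013,0.0047,0.0055,0,0,-5.9,0,0.0135,0.0047,0.004,0,0,-5.9,0,0.014,0.0047,0.0027,0,0,0,0,0,0,0,0,0,0,0,0,0,0,0,0,0,0,0,0,0,0,0,0,0,0,0,0,0])

```text
time: 3.55
position: [0.638, -0.1367, 0.2076]
tcp_rot: [-1.574, 0.001, 0.329]
ft_force: [0.4, -0.2, -0.8]
opening: -0.0
```

```bash
python3 - <<'E'
from h import *
s=readout.state(); T=tcpT(s); im=imaging.camera('wrist'); np.save('T1.npy',T)
print(s['position'],s['tcp_rot'],s['qpos'].round(2),s['ft_force'])
for t in('tab','lever'):
    for d in imaging.cut_out('wrist',t)[:1]: print(t,d['score'],d['rect'],d['region'].sum())
a=1.857;O=np.array([.5415,.018,.02]);Rm=np.array([[np.cos(a),-np.sin(a),0],[np.sin(a),np.cos(a),0],[0,0,1]])
loc=lambda x,y,z:O+Rm@[x,y,z]
P=[loc(-.182+dx,-.041+dy,.08) for dx,dy in((-.018,-.017),(.018,-.017),(.018,.017),(-.018,.017))]
uv=proj('wrist',P,T); print(uv)
big=im.copy(); cv2.polylines(big,[uv.astype(int)],True,(0,0,255),1)
P=[loc(x,y,.012) for x,y in((-.135,-.06),(.135,-.06),(.135,.06),(-.135,.06))]
cv2.polylines(big,[proj('wrist',P,T).astype(int)],True,(0,255,0),1)
cv2.imwrite('pics/w1.png',big)
E
```

```text
[ 0.63799776 -0.13670794  0.20762005] [-1.57399103e+00  9.53922386e-04  3.28525065e-01] [-0.31  0.39  0.43  1.61 -0.   -0.64] [ 0.40571531 -0.23623544 -0.77001751]
tab 0.6 [227.4, 160.4, 333.2, 199.0] 2324
lever 0.64 [326.0, 123.5, 512.0, 210.0] 8304
[[227.63822858 198.236279  ]
 [266.05257175 199.82287145]
 [268.18531332 164.2929818 ]
 [228.15126896 162.58631234]]
```

View pics/w1.png

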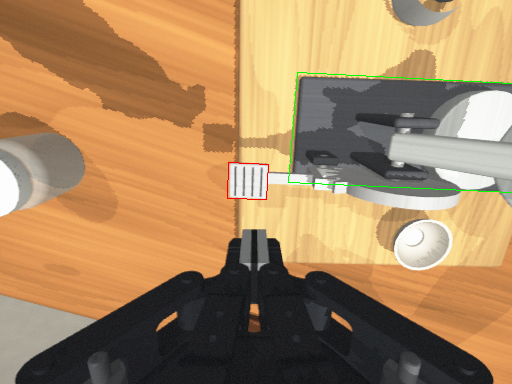

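```bash
cat >> h.py <<'E'
a=1.857;O=np.array([.5415,.018,.02]);Rm=np.array([[np.cos(a),-np.sin(a),0],[np.sin(a),np.cos(a),0],[0,0,1]])
loc=lambda x,y,z:O+Rm@np.array([x,y,z])
topress=lambda P:Rm.T@(np.array(P)-O)
def go(*pts,yaw=0.286):
    s=readout.state(); T=tcpT(s); print('press-frame TCP',topress(T[:3,3]).round(4),'dyaw ay deg',np.degrees(s['tcp_rot'][2]-yaw).round(2))
    for p in pts: print('tool shift',(T[:3,:3].T@(loc(*p)-T[:3,3])).round(4))
E
python3 -c "
from h import *
go((-.186,-.041,.096))"
```

```text
press-frame TCP [-0.1758 -0.049   0.188 ] dyaw ay deg 2.47
tool shift [-0.0084  0.0921 -0.0095]
```

Call:
carry_out(plan=[0,2.4,0,-0.0042,0.015,-0.005,0,0,0,0,-0.004,0.015,-0.0045,0,0,0,0,0,0.015,0,0,0,0,0,0,0.015,0,0,0,0,0,0,0.015,0,0,0,0,0,0,0.009,0,0,0,0,0,0,0.005,0,0,0,0,0,0,0,0,0,0,0,0,0,0,0,0,0,0,0,0,0,0,0])

```text
time: 4.53
position: [0.6333, -0.153, 0.1233]
tcp_rot: [-1.581, -0.009, 0.277]
ft_force: [0.2, 0.7, -0.3]
opening: 0.0
```

```bash
python3 -c "
from h import *
go((-.186,-.041,.096));print(readout.state()['ft_force'])"
```

```text
press-frame TCP [-0.19   -0.0398  0.1033] dyaw ay deg -0.53
tool shift [0.0011 0.0073 0.004 ]
[ 0.2369494   0.72225779 -0.34309122]
```

Call:
carry_out(plan=[0,0,0,0,0.004,0.001,0,0,0,0,0,0.004,0.001,0,0,0,0,0,0.004,0,0,0,0,0,0,0.003,0,0,0,0,0,0,0.003,0,0,0,0,0,0,0.003,0,0,0,0,0,0,0.003,0,0,0,0,0,0,0.003,0,0,0,0,0,0,0.003,0,0,0,0,0,0,0.003,0,0])

```text
time: 5.37
position: [0.6371, -0.155, 0.095]
tcp_rot: [-1.594, -0.017, 0.276]
ft_force: [-0.7, -2.0, 3.6]
opening: 0.001
```

```bash
python3 -c "
from h import *
go((-.186,-.041,.096));print(readout.state()['ft_force'])"
```

```text
press-frame TCP [-0.1929 -0.0429  0.075 ] dyaw ay deg -0.59
tool shift [-0.0016 -0.0212  0.0064]
[-0.74871342 -1.98711715  3.59443325]
```

Call:
carry_out(plan=[0.6,0,0.5,0,0.003,0,0,0.6,0,0.5,0,0.003,0,0,0,0,0,0,0.003,0,0,0,0,0,0,0.003,0,0,0,0,0,0,0.003,0,0,0,0,0,0,0.003,0,0,0,0,0,0,0.003,0,0,0,0,0,0,0.002,0,0,0,0,0,0,0.002,0,0,0,0,0,0,0,0,0])

```text
time: 6.2
position: [0.6382, -0.1573, 0.0799]
tcp_rot: [-1.577, -0.003, 0.275]
ft_force: [-0.1, -0.5, 0.2]
opening: 0.004
```

```bash
python3 -c "
from h import *
go((-.186,-.041,.096));s=readout.state();print(s['ft_force'],s['tcp_rot'])
cv2.imwrite('pics/w2.png',imaging.camera('wrist'))"
```

```text
press-frame TCP [-0.1954 -0.0432  0.0599] dyaw ay deg -0.66
tool shift [-0.0023 -0.0362  0.0092]
[-0.09894143 -0.49385529  0.16626748] [-1.57707797 -0.00255919  0.27454055]
```

View pics/w2.png

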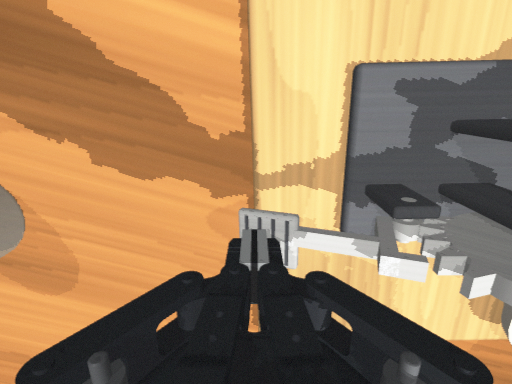

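Call:
carry_out(plan=[0,0,0,0,0.003,0,0,0,0,0,0,0.003,0,0,0,0,0,0,0.003,0,0,0,0,0,0,0.003,0,0,0,0,0,0,0.003,0,0,0,0,0,0,0.003,0,0,0,0,0,0,0.003,0,0,0,0,0,0,0.003,0,0,0,0,0,0,0.003,0,0,0,0,0,0,0.003,0,0])

```text
time: 7.08
position: [0.6386, -0.1569, 0.079]
tcp_rot: [-1.586, -0.012, 0.277]
ft_force: [-5.1, -0.3, 14.1]
opening: -0.001
```

```bash
python3 -c "
from h import *
go((-.186,-.041,.096));s=readout.state();print(s['ft_force'],s['tcp_rot'])
cv2.imwrite('pics/w3.png',imaging.camera('wrist'))"
```

```text
press-frame TCP [-0.1952 -0.0437  0.059 ] dyaw ay deg -0.51
tool shift [-0.0024 -0.0372  0.0086]
[-5.07684995 -0.3472279  14.1314345 ] [-1.58641183 -0.01246459  0.27701711]
```

View pics/w3.png

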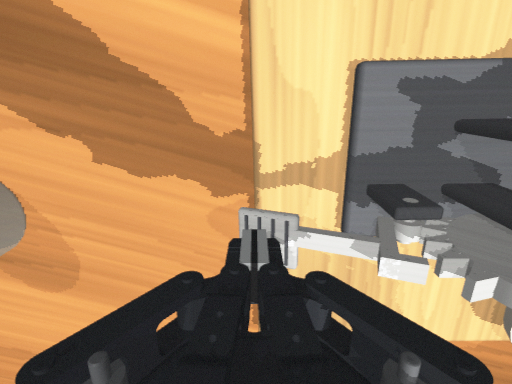

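Call:
carry_out(plan=[0.45,-0.25,0.35,0,-0.03,0,0,0.45,-0.25,0.35,0,-0.03,0,0,0,0,0,0,-0.03,0,0,0,0,0,-0.006,-0.021,0.034,0,0,0,0,-0.006,-0.021,0.034,0,0,0,0,-0.006,-0.021,0.034,0,0,0,0,-0.006,-0.021,0.034,0,0,0,0,-0.006,-0.021,0.034,0,0,0,0,-0.006,-0.021,0.034,0,0,0,0,-0.006,-0.021,0.034,0])

```text
time: 7.97
position: [0.5244, 0.0698, 0.3055]
tcp_rot: [-1.532, 0.025, 0.28]
ft_force: [1.9, 0.0, -0.4]
opening: 0.001
```

```bash
python3 -c "
from h import *
go((.07,0,.28));s=readout.state();print(s['ft_force'],s['tcp_rot'],s['qpos'].round(2))
T=tcpT(s)
im=imaging.camera('wrist')
def ov(im,n,th,T=None):
    L=[]
    for d,y,h in((0,-.013,.01),(.225,-.013,.01),(.225,.013,.01),(0,.013,.01)):
        L.append(loc(-.03+d*np.cos(th)-h*np.sin(th),y,.085+d*np.sin(th)+h*np.cos(th)))
    cv2.polylines(im,[proj(n,L,T).astype(int)],True,(0,0,255),1)
ov(im,'wrist',.85,T)
cv2.imwrite('pics/w4.png',im)
im=imaging.camera('side');ov(im,'side',.85);cv2.imwrite('pics/s4.png',cv2.resize(im[90:240,170:370],None,fx=4,fy=4,interpolation=cv2.INTER_CUBIC))"
```

```text
press-frame TCP [0.0545 0.0018 0.2855] dyaw ay deg -0.35
tool shift [0.0018 0.0061 0.0153]
[ 1.88095005  0.02485596 -0.38108302] [-1.53200205  0.02534344  0.27994627] [-0.01  0.12  0.31  1.79  0.03 -0.29]
```

View pics/w4.png

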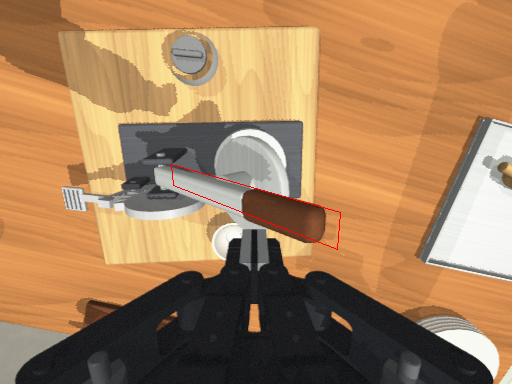

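View pics/s4.png

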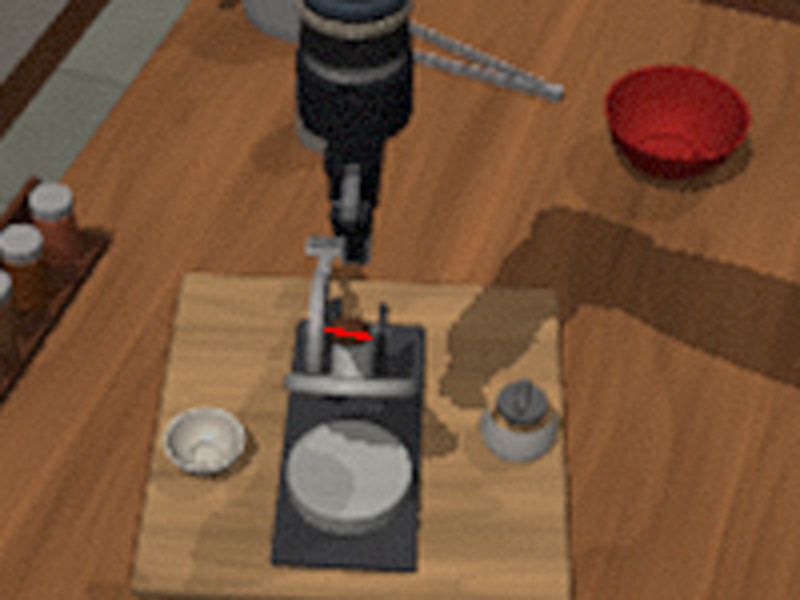

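Call:
carry_out(plan=[-1.1,0,-0.7,0,0,0,0,-1.1,0,-0.7,0,0,0,0,0,0,0,0,0,0,0,0,0,0,0,0,0,0,0,0,0,0,0,0,0,0,0,0,0,0,0,0,0,0,0,0,0,0,0,0,0,0,0,0,0,0,0,0,0,0,0,0,0,0,0,0,0,0,0,0])

```text
time: 8.9
position: [0.5245, 0.0712, 0.3006]
tcp_rot: [-1.568, 0.003, 0.283]
ft_force: [-0.5, -1.1, -0.2]
opening: -0.001
```

```bash
cat >> h.py <<'E'
def ov(im,n,th,T=None,dx=0):
    L=[]
    for d,y,h in((0,-.013,.01),(.225,-.013,.01),(.225,.013,.01),(0,.013,.01)):
        L.append(loc(dx-.03+d*np.cos(th)-h*np.sin(th),y,.085+d*np.sin(th)+h*np.cos(th)))
    cv2.polylines(im,[proj(n,L,T).astype(int)],True,(0,0,255),1)
    P=[loc(x+dx,y,.012) for x,y in((-.135,-.06),(.135,-.06),(.135,.06),(-.135,.06))]
    cv2.polylines(im,[proj(n,P,T).astype(int)],True,(0,255,0),1)
    dx,dz=-.189+dx,.052
    P=[loc(dx+q*np.cos(.35),-.041+y,dz+q*np.sin(.35)) for q,y in((-.018,-.017),(.018,-.017),(.018,.017),(-.018,.017))]
    cv2.polylines(im,[proj(n,P,T).astype(int)],True,(255,0,0),1)
E
python3 -c "
from h import *
go((.07,0,.28));s=readout.state();print(s['ft_force'],s['tcp_rot'],s['qpos'].round(2))
T=tcpT(s)
im=imaging.camera('wrist');cv2.imwrite('pics/w5raw.png',im)
ov(im,'wrist',.85,T)
cv2.imwrite('pics/w5.png',im)"
```

```text
press-frame TCP [0.0558 0.0013 0.2806] dyaw ay deg -0.19
tool shift [0.0013 0.0007 0.0142]
[-0.50752958 -1.09300932 -0.2463356 ] [-1.5683746   0.00300726  0.28267071] [ 0.01  0.09  0.27  1.75  0.   -0.28]
```

View pics/w5.png

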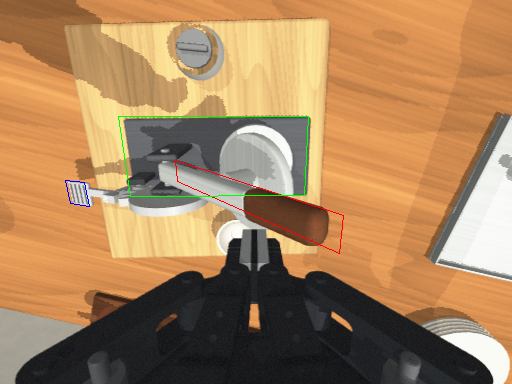

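Call:
carry_out(plan=[0,0,0,0.001,0.01,0.005,0,0,0,0,0,0.01,0.005,0,0,0,0,0,0.009,0.005,0,0,0,0,0,0.007,0.002,0,0,0,0,0,0.004,0.003,0,0,0,0,0,0.003,0.003,0,0,0,0,0,0.003,0.003,0,0,0,0,0,0.003,0.003,0,0,0,0,0,0.003,0.003,0,0,0,0,0,0.003,0.003,0])

```text
time: 9.78
position: [0.5173, 0.1042, 0.2474]
tcp_rot: [-1.579, -0.006, 0.28]
ft_force: [-0.3, -2.6, 3.4]
opening: 0.001
```

```bash
cat > st.py <<'E'
from h import *
import sys
s=readout.state();p=topress(s['position']);print('press TCP',p.round(4),'F press',(Rm.T@s['ft_force']).round(1),'rot',s['tcp_rot'].round(3))
c=p+[.010,0,-.008]; v=np.array([c[0]+.03,c[2]-.085]); print('theta if corner touches',np.arctan2(v[1],v[0])-np.arcsin(.01/np.hypot(*v)),'d',np.hypot(*v))
if len(sys.argv)>1:
    T=tcpT(s); im=imaging.camera('wrist')
    if len(sys.argv)>2: ov(im,'wrist',float(sys.argv[2]),T)
    cv2.imwrite('pics/'+sys.argv[1]+'.png',im)
E
python3 st.py w6
```

```text
press TCP [ 0.0896 -0.0011  0.2274] F press [-2.4  1.   3.4] rot [-1.579 -0.006  0.28 ]
theta if corner touches 0.7501643528986859 d 0.1866909668391017
```

View pics/w6.png

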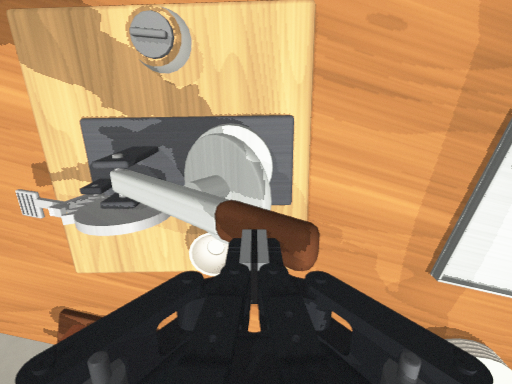

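Call:
carry_out(plan=[0.4,0,0.3,0,0.0052,0.0047,0,0,0,0,0,0.0054,0.0045,0,0,0,0,0,0.0055,0.0043,0,0,0,0,0,0.0057,0.0041,0,0,0,0,0,0.0058,0.0038,0,0,0,0,0,0.006,0.0037,0,0,0,0,0,0.0061,0.0034,0,0,0,0,0,0.0062,0.0032,0,0,0,0,0,0.0063,0.003,0,0,0,0,0,0.0064,0.0027,0])

```text
time: 10.67
position: [0.5057, 0.1428, 0.1816]
tcp_rot: [-1.574, 0.002, 0.28]
ft_force: [0.5, -3.8, 2.4]
opening: -0.005
```

```bash
python3 st.py w7
```

```text
press TCP [ 0.1298 -0.0008  0.1616] F press [-3.7  0.6  2.4] rot [-1.574  0.002  0.28 ]
theta if corner touches 0.32934925932426307 d 0.18313510513702244
```

View pics/w7.png

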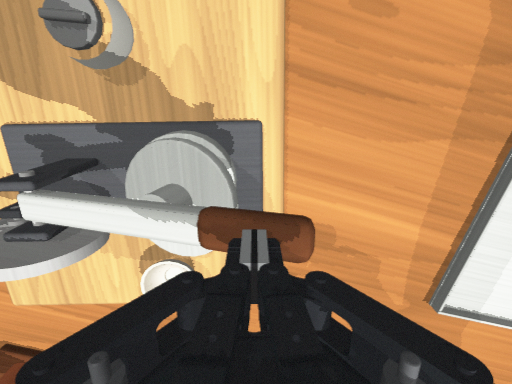

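Call:
carry_out(plan=[0,0,0,0,0.0066,0.0024,0,0,0,0,0,0.0066,0.0023,0,0,0,0,0,0.0067,0.0021,0,0,0,0,0,0.0068,0.0018,0,0,0,0,0,0.0069,0.0015,0,0,0,0,0,0.0069,0.0012,0,0,0,0,0,0.006,0.0008,0,0,0,0,0,0.005,0.0005,0,0,0,0,0,0.004,0,0,0,0,0,0,0.004,0,0])

```text
time: 11.55
position: [0.502, 0.1575, 0.1226]
tcp_rot: [-1.572, -0.003, 0.281]
ft_force: [-9.9, -4.6, 29.3]
opening: 0.0
```

```bash
python3 st.py w8
```

```text
press TCP [ 0.1449 -0.0015  0.1026] F press [-1.7 10.8 29.3] rot [-1.572 -0.003  0.281]
theta if corner touches -0.0022080798533928928 d 0.18519094292540877
```

View pics/w8.png

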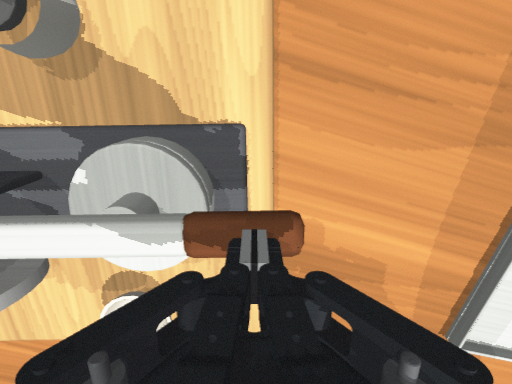

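Call:
carry_out(plan=[0,0,0,0,-0.003,0,0,0,0,0,0,-0.006,0,0,0,0,0,0,-0.02,0,0,0,0,0,0,-0.03,0,0,0,0,0,0,-0.03,0,0,0,0,0,0,-0.03,0,0,0,0,0,0,-0.03,0,0,0,0,0,0,-0.02,0,0,0,0,0,0,0,0,0,0,0,0,0,0,0,0])

```text
time: 12.43
position: [0.4957, 0.164, 0.2887]
tcp_rot: [-1.549, 0.015, 0.285]
ft_force: [-1.2, 0.1, 0.4]
opening: -0.0
```

```bash
python3 st.py w9 0; python3 - <<'E'
from h import *
im=imaging.camera('side'); cv2.imwrite('pics/s9.png',cv2.resize(im[100:250,170:370],None,fx=4,fy=4,interpolation=cv2.INTER_CUBIC))
E
```

```text
press TCP [0.153  0.0027 0.2687] F press [0.4 1.1 0.4] rot [-1.549  0.015  0.285]
theta if corner touches 0.7000631741280688 d 0.2609639564818425
```

View pics/w9.png

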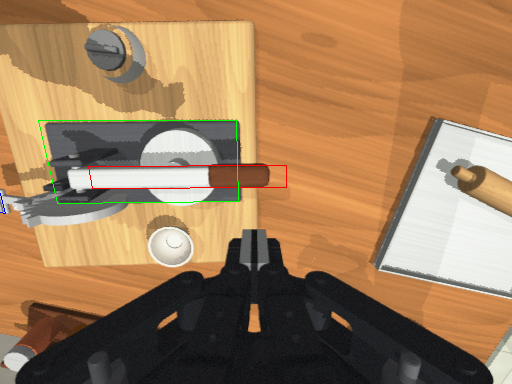

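View pics/s9.png

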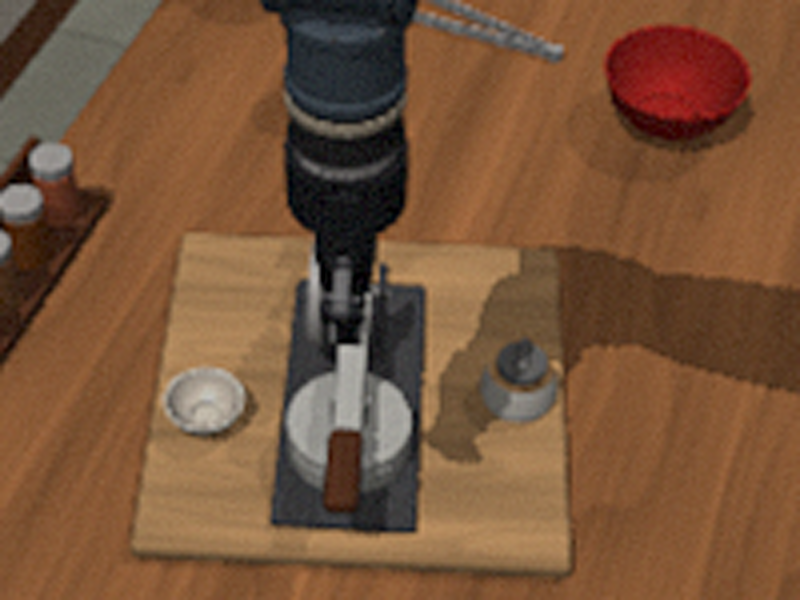

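Call:
carry_out(plan=[-0.6,0,-0.4,0,-0.01,-0.02,0,-0.6,0,-0.4,0,-0.01,-0.02,0,0,0,0,0,0,-0.02,0,0,0,0,0,0,-0.02,0,0,0,0,0,0,-0.02,0,0,0,0,0,0,-0.02,0,0,0,0,0,0,0,0,0,0,0,0,0,0,0,0,0,0,0,0,0,0,0,0,0,0,0,0,0])

```text
time: 13.37
position: [0.5228, 0.0473, 0.285]
tcp_rot: [-1.556, 0.037, 0.29]
ft_force: [-0.5, 0.2, -0.0]
opening: -0.002
```

```bash
cat >> st.py <<'E'
    if len(sys.argv)>3:
        im=cv2.imread('pics/'+sys.argv[1]+'.png')
E
python3 - <<'E'
from h import *
s=readout.state();T=tcpT(s);im=imaging.camera('wrist');b=im.copy()
ov(b,'wrist',0,T,-.0)
L=[loc(-.042+d,y,.095) for d,y in((0,-.013),(.225,-.013),(.225,.013),(0,.013))]
cv2.polylines(b,[proj('wrist',L,T).astype(int)],True,(255,0,255),1)
cv2.imwrite('pics/w10.png',b)
print(s['qvel'].round(3),s['time'],s['ft_force'])
t=imaging.camera('top');cv2.imwrite('pics/t10.png',cv2.resize(t[110:260,190:340],None,fx=4,fy=4,interpolation=cv2.INTER_CUBIC))
E
```

```text
[ 0.008  0.004 -0.025 -0.001  0.006  0.005] 13.3667 [-0.45883006  0.1725548  -0.04854779]
```

View pics/w10.png

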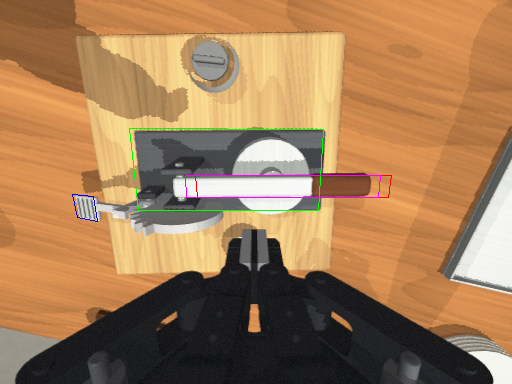

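View pics/t10.png

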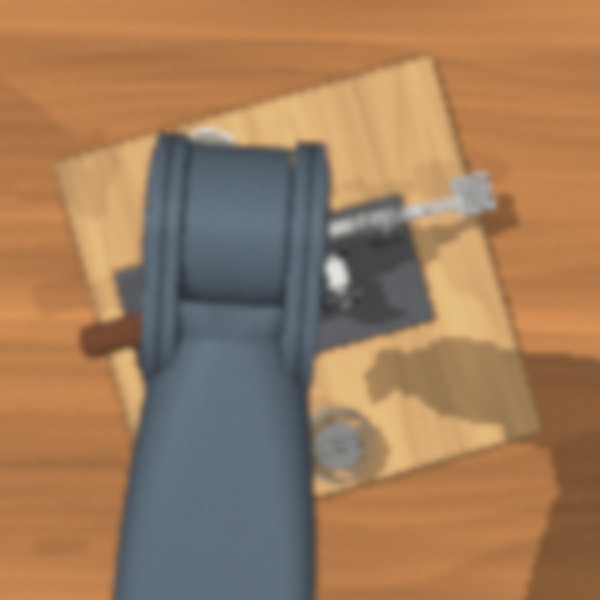

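```bash
python3 -c "
from bench import job_done
print(job_done())"
```

```text
the job is handed in; nothing more can be done
None
```

I pressed the pawl tab down to its stop and then pushed the arm down along its arc with closed fingertips until the press was fully closed. I then lifted clear and handed the job in at about 13.5 s, well inside the 42 s limit.

- **Pawl:** the tab reached its stop, where about 14 N gave no further motion. In the last pictures it still sat at its predicted fully pressed place.
- **Arm:** it moved at about 4 N with no tooth catching. It stopped at 29 N with the fingertips about 95 mm above the press origin, which matches 0 rad (fully closed). It stayed down after I lifted off.
- **Other things:** the egg timer looked unmoved in the last pictures. The dish (partly hidden), sheet pan and rolling pin showed nothing disturbed in the views I had. I did not check the bowl, tongs or jar at the end, but nothing came near them.
- **Disagreement:** I took the press origin to be the middle of its plate, and the arm appeared about 20 mm farther toward the press's -x than that predicts. I therefore pressed nearer the end of the wooden handle than planned. The height check that shows the press closed is not affected.

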